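# Release the ratchet and lower a drive cradle

## Task

The tilting cradle on the bench stand has to go down flat with its hard drive on board. With a fingertip, press the yellow tab of the pawl down until the pawl snaps over and stays clear of the toothed quadrant; then push the red grip of the arm down, without slamming it, until the arm lies flat on its stop. Only press and push: do not take hold of the grip, raise the arm, or shift or lift the loose things around the stand.

Things in the scene. Friction and masses are not known exactly. Their poses are not given: they have to be found in the camera images.
- stand: Blue steel stand fixed to the bench, about 170 x 275 mm and 105 mm high without its moving parts. Origin: on the bench under its middle; z up. Its y axis runs along the stand from the arm's grip (-y end) to the pawl's tab (+y end); -x is the near side, which carries lever, toothed quadrant and pawl, all in the plane x = -93 mm. The quadrant, between tab and grip, reaches up to 182 mm above the bench; nothing stands over the tab or the grip.
- lift_arm (a joint): Angle of the arm (steel lever with quadrant, cradle and drive) above level, rad: 0 = flat on its stop, grows as it is raised, at most 1.0; starts between 0.45 and 0.75. A stiff friction hinge holds it wherever it is left; pushing it down at the grip takes about 3 to 5 N once the pawl is free. While the pawl is engaged it can go down by at most one tooth (0.11 rad) and is then locked.
- pawl (a joint): Angle of the black pawl, rad: 0 to 0.13 = engaged in the teeth, 0.38 = free, at its stop; grows as the tab goes down. An over-centre spring presses it into the teeth below about 0.2 rad and above that snaps it free and holds it there by itself; turning it over takes about 4 N down on the tab. Free, its toothed end stands up to 165 mm above the bench, about 80 mm from the tab's middle towards the quadrant.
- tab_top (a point): Middle of the top face of the yellow press tab (36 mm wide across the stand, 34 mm long), on the tail of the pawl at the +y end of the stand: 80 mm along the tail from the pawl's pivot and 5 mm above the line from the pivot along the tail. Engaged (0), the tail rises 0.35 rad to the outside and this point is about 108 mm above the bench; free (0.38), the tail is level within 0.03 rad and this point is about 30 mm lower.
- grip_top (a point): Middle of the top face of the red grip at the end of the arm (32 mm wide, 66 mm long, 22 mm thick), 176 mm from the hinge axis and 11 mm above the line from the hinge along the arm. It swings about hinge_point in the vertical plane of the stand's y and z axes; 96 mm above the bench when the arm is flat. Black rubber inlays (56 x 12 mm, their upper edge 7 mm below the top face) sit in its near and far side: fingers on both at once are taking hold of it.
- hinge_point (a point): Point on the arm's hinge axis in the plane of the lever, 85 mm above the bench. The axis lies along the stand's x axis; the arm points from here to the stand's -y side.
- pawl_pivot (a point): Point on the pawl's pivot axis (along the stand's x axis) in the plane of the lever, 76 mm above the bench; the tab lies on its +y side.
- screwdriver: Loose blue screwdriver, 17 x 154 x 18 mm, lying in front of the stand; origin under its middle. Not to be moved.
- parts_dish: Loose round steel dish with screws, 111 mm wide, 22 mm high, beyond the grip's end of the stand; origin under its middle. Not to be moved.
- memory_stick: Loose blue memory stick, 55 x 19 x 9 mm, in front of the grip; origin under its middle. Not to be moved.
- side_cutter: Loose side cutters with red grips, 54 x 154 x 15 mm, lying behind the stand; origin under its middle. Not to be moved.

How it is judged:
By the outcome, as a careful person would: the job done as asked, in the order asked, and still so for the second after the job is handed in, with the robot touching nothing.
It also fails if it takes over 38 s, if anything falls off the work surface, if the arm or the gripper's body presses on something with over 40 N, if the wrist force passes 120 N, or if a joint passes its speed limit or range.

## Robot

A 6-joint arm with a two-finger parallel gripper is mounted at the origin on a cart in front of the work surface, level with it; the furniture and walls round the work are solid. World frame = base frame: x ahead of the robot, y to its left, z up, the work surface at z = 0. Lengths are in m, angles in rad, forces in N, time in s.
With the tool pointing down it reaches from about 0.25 to 0.725 m from the base axis. Payload 4 kg.
Tool frame: the origin (TCP) lies on the centre line of the jaws, within the pads' length; the fingertips stand 22 mm ahead of it and the grasp point (between the pads) lies 3 mm ahead of it; z points along the fingers, y is the line along which they close (so a half turn about z gives the same grasp; the last joint's range is limited). The gripper opens to 85 mm and grips with 20 to 120 N. Pads are 22 mm wide; open, the fingers measure 114 mm over their backs; the gripper's body (76 mm by 85 mm) begins 54 mm behind the grasp point. The pads swing forward as they close: fully open they stand 13 mm farther back than shut.
Start: joints at [1.104, 0.241, 0.005, 1.335, 0, 1.571], TCP at [0.225, 0.447, 0.253] pointing down, gripper open.
Joint ranges: [-2.72, 2.72], [-1.05, 1.87], [-1.09, 1.28], [-1.99, 2.15], [-1.42, 1.44], [-3.14, 3.14]. Speed limits (rad/s): [2.79, 2.79, 3.14, 3.14, 3.14, 3.14].

## Interface

Orientations are given as a unit quaternion [x, y, z, w].
In Python, from workcell import bot gives the robot as it stands.
- The arm moves only by the shell command python3 -m inch 'ROWS'. ROWS is JSON, one flat list of numbers, 7 for each row, row after row: the shift along the world's x, y, z in mm, then the turn, a rotation vector about the world's x, y, z in rad, then the opening in per cent of the stroke, from 0 (shut) to 100 (fully open). A call has 1 to 8 rows; each row is the pose to reach, as a shift and turn from the pose commanded when the call began; what a row does not reach only later rows make up. A row lasts 1/12 s, in which the tool goes at most 41.7 mm and 7.16 degrees, less where a joint would pass 70% of its speed; a pose out of reach is approached as far as the arm can. A call with a gripper value outside its range is refused whole. The fingers move at their own pace and stop on an object; the grip force is fixed at half the most. Time passes only in rows, so rows that repeat a pose let the fingers close. It gives the time, the measured TCP pose, the force, the opening and the grip force at its end, in the units of the state.
- bot.get_obs(): the state, without advancing time (a new reading comes with each control period).
- bot.camera(name): name is "side" or "top"; returns the picture (420x560x3 uint8, blue, green, red); there is no depth.
- bot.camera_info(name): a dict with "intrinsics" (3x3 intrinsics, pixels), "camera_from_world" (4x4, takes a point from world to camera coordinates). Camera axes: x right, y down, z forward; pixel columns grow to the right and rows downward; lengths in m; the calibration is good to about 2 mm. A picture is of the moment at which its call begins. camera_info takes no time and is no camera call.
- bot.job_done(): hands the job in; it is judged then, once.
Trained networks look in the newest picture that a camera, given by its name, has taken for a name from the list of things; names that differ only in an ending like _2 or _b are one class to them, and where a whole thing is asked for, a point or a joint stands for the part that bears it (a point fixed in the world has none). Each returns a list of dicts, best first, with "confidence" (0 to 1); they miss things now and then, are a little off and sometimes report something else, mostly with a low value. They report only what shows in the picture. A call takes as long as a camera call.
- bot.silhouettes(camera, target): "mask" (420x560 bool, what is visible of it) and "uv" ([column, row] in pixels, amid what is visible of it).
- bot.spot_point(camera, target): "uv" ([column, row] in pixels: a listed point, or the origin of a listed thing).
The state is a dict: "clock": time; "joint_pos": joint angles; "joint_vel": joint speeds; "tau": joint torques, N m; "eef_pos": TCP position; "tool_rot": TCP orientation; "ft_force": force on the tool from outside, world axes, zero at the start; "ft_torque": the same for the moment, N m; "grip_width": finger opening in m; "grasp_force": force on a finger pad.
Only numpy, scipy, OpenCV 4.12 (cv2) and the standard library are available. Lean on these libraries where they do the work, as an engineer would, in place of code of your own. Each camera call takes 0.05 s, during which the arm holds its last target. There are 200 camera calls.

## Working session

There is one attempt and no reset: what is moved stays moved. The work goes in short steps, Python scripts to look and compute and a shell command to move; the robot and the scene stay as the last step left them, time stands still between calls to the robot, and variables do not carry over. Pictures are saved under pics/ and viewed, at most 10 in all, crops included, and the job is handed in when it is done.

```bash
mkdir -p pics; cat > h.py <<'E'
import numpy as np, cv2
from workcell import bot
def P(n):
    i=bot.camera_info(n); return np.array(i["intrinsics"])@np.array(i["camera_from_world"])[:3]
def tri(uvs):
    A=[]
    for n,uv in uvs.items():
        p=P(n); A+=[uv[0]*p[2]-p[0],uv[1]*p[2]-p[1]]
    X=np.linalg.svd(np.array(A))[2][-1]; return X[:3]/X[3]
def proj(n,X):
    q=P(n)@np.append(X,1); return q[:2]/q[2]
E
python3 - <<'E'
from h import *
o=bot.get_obs(); print(o["clock"],o["eef_pos"],o["tool_rot"],o["grip_width"])
ims=[bot.camera(n) for n in("side","top")]
cv2.imwrite("pics/a_side.png",ims[0]);cv2.imwrite("pics/a_top.png",ims[1])
for t in["tab_top","grip_top","hinge_point","pawl_pivot","stand"]:
    d={}
    for n in("side","top"):
        r=bot.spot_point(n,t)
        print(t,n,[(np.round(x["uv"],1),round(x["confidence"],2)) for x in r[:2]])
        if r:d[n]=r[0]["uv"]
    if len(d)==2:
        X=tri(d);print("  ",X.round(4),[np.round(proj(n,X)-d[n],1) for n in d])
E
```

```text
0.0 [0.22476582 0.44597385 0.25240362] [ 2.31302965e-01  9.72881195e-01 -1.02989917e-03 -2.41252048e-04] 0.08552163451964433
tab_top side [(array([199.1, 216.4]), 0.7)]
tab_top top [(array([179.3, 164.4]), 0.61)]
   [ 0.5603 -0.008   0.1053] [array([-1. , -0.2]), array([0.6, 0.4])]
grip_top side [(array([365.7, 184.6]), 0.8)]
grip_top top [(array([341.9, 271.7]), 0.82)]
   [ 0.3725 -0.2817  0.204 ] [array([-0.3, -0. ]), array([0.2, 0.1])]
hinge_point side [(array([292.3, 219.5]), 0.74)]
hinge_point top [(array([269.2, 224.2]), 0.88)]
   [ 0.4521 -0.1683  0.0987] [array([-1.4, -0.1]), array([0.8, 0.7])]
pawl_pivot side [(array([234. , 220.8]), 0.73)]
pawl_pivot top [(array([216.9, 189. ]), 0.78)]
   [ 0.519  -0.0712  0.0902] [array([1. , 0.1]), array([-0.6, -0.4])]
stand side [(array([291.5, 214.3]), 0.84)]
stand top [(array([297.8, 185. ]), 0.87)]
   [ 0.536  -0.2229  0.0007] [array([-1.1, -0.1]), array([0.7, 0.5])]
```

View pics/a_side.png

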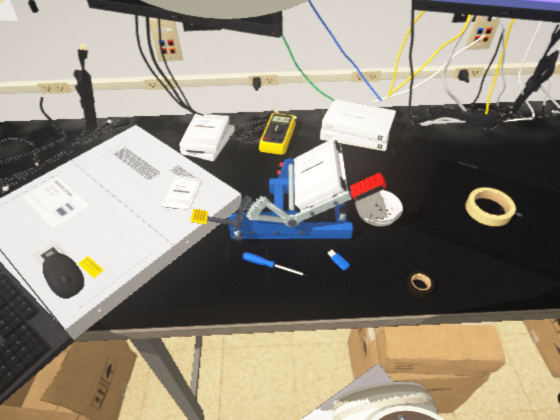

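View pics/a_top.png

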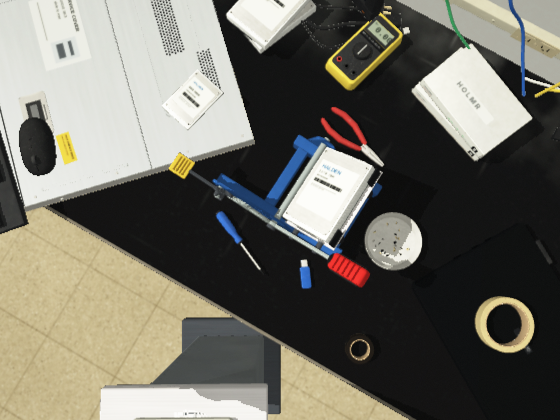

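Side view: the yellow tab is at (199,216), grip at (367,184), hinge at about (292,219), drive behind the lever, and the white server case just beside the tab. The top view agrees: tab (181,165), grip (348,269), near case corner (254,143). Next I'll fit the stand model to the detections and measure the case height.

```bash
cat > fit.py <<'E'
from h import *
from scipy.optimize import least_squares
T=["tab_top","grip_top","hinge_point","pawl_pivot","stand"]
def model(p):
    x,y,w,yh,yp,a,b=p
    L=lambda u,v,z:np.array([x+u*np.cos(w)-v*np.sin(w),y+u*np.sin(w)+v*np.cos(w),z])
    c,s=np.cos(a),np.sin(a); t=.35-b; ct,st=np.cos(t),np.sin(t)
    return {"hinge_point":L(-.093,yh,.085),"pawl_pivot":L(-.093,yp,.076),"stand":L(0,0,0),
     "grip_top":L(-.093,yh-.176*c+.011*s,.085+.176*s+.011*c),
     "tab_top":L(-.093,yp+.08*ct-.005*st,.076+.08*st+.005*ct)}
def detect(names=T):
    D=[]
    for n in("side","top"):
        bot.camera(n)
        for t in names:
            r=bot.spot_point(n,t)
            if r and r[0]["confidence"]>.3: D.append((n,t,np.array(r[0]["uv"])))
    return D
def fit(D,p0=(.53,-.2,-.6,.0,.1,.6,.05)):
    f=lambda p:np.concatenate([proj(n,model(p)[t])-uv for n,t,uv in D])
    return least_squares(f,p0,loss="soft_l1",f_scale=1.5)
E
python3 - <<'E'
from fit import *
D=detect()+detect()
r=fit(D);print(r.x.round(4))
for t,X in model(r.x).items():print(t,X.round(4),[(n,(proj(n,X)-uv).round(1)) for n,tt,uv in D if tt==t])
w=r.x[2];print("stand y",-np.sin(w),np.cos(w))
X=tri({"side":(242,196),"top":(254,143)});print("case corner",X,[proj(n,X) for n in("side","top")])
for n in("side","top"):
    im=bot.camera(n);c=(225,200) if n=="side" else (200,165)
    cr=im[c[1]-50:c[1]+50,c[0]-65:c[0]+65]
    cv2.imwrite(f"pics/b_{n}.png",cv2.resize(cr,None,fx=5,fy=5))
a,b=[cv2.imread(f"pics/b_{n}.png") for n in("side","top")]
cv2.imwrite("pics/b.png",cv2.resize(np.vstack([a,b]),(390,600)))
E
```

```text
[ 0.5352 -0.2203 -0.6017 -0.0043  0.1141  0.6102  0.0735]
hinge_point [ 0.4562 -0.1712  0.085 ] [('side', array([0.9, 2. ])), ('top', array([ 1. , -1.4])), ('side', array([0.8, 3.8])), ('top', array([-0.4,  0. ]))]
pawl_pivot [ 0.5231 -0.0737  0.076 ] [('side', array([1.3, 3.9])), ('top', array([ 1.1, -1.5])), ('side', array([-1.2,  1.6])), ('top', array([-0.1, -2.4]))]
stand [ 0.5352 -0.2203  0.    ] [('side', array([0.9, 4.6])), ('top', array([ 0.5, -0.8])), ('side', array([-1.6,  1.4])), ('top', array([-0.4,  1.7]))]
grip_top [ 0.3781 -0.2849  0.1949] [('side', array([-0.9,  0.3])), ('top', array([ 0.2, -0.2])), ('side', array([-1.4,  1.4])), ('top', array([ 1.3, -1. ]))]
tab_top [ 0.5659 -0.0113  0.1027] [('side', array([-0.1,  0.3])), ('top', array([-1.3, -0.3])), ('side', array([ 0.9, -0.1])), ('top', array([ 1.8, -0. ]))]
stand y 0.5660038733316604 0.8244025808872494
case corner [ 0.61291883 -0.1363201   0.04703744] [array([242.51382526, 196.06592087]), array([253.65974327, 142.76836608])]
```

View pics/b.png

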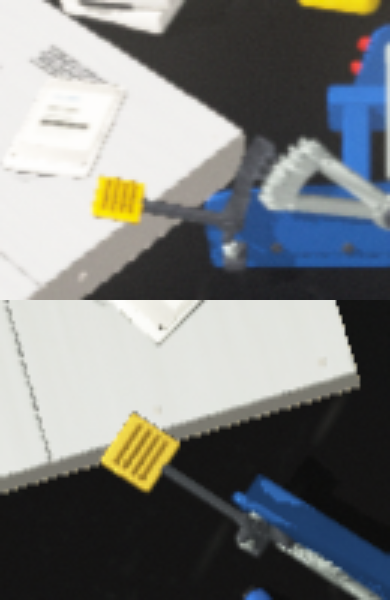

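Case top is about 50 mm, so it's well below the tab's travel. Tab is near (0.565,-0.010,0.103), arm at about 0.61 rad. I'll move over the tab with shut fingers aligned with the stand's y axis.

```bash
python3 -m inch '[171,-225,0,0,0,-0.13,0, 171,-225,0,0,0,-0.13,0, 171,-225,0,0,0,-0.13,0, 171,-225,0,0,0,-0.13,0, 171,-225,0,0,0,-0.13,0, 171,-225,0,0,0,-0.13,0, 171,-225,0,0,0,-0.13,0, 171,-225,0,0,0,-0.13,0]'; python3 -m inch '[171,-225,0,0,0,0,0, 171,-225,0,0,0,0,0, 171,-225,0,0,0,0,0, 171,-225,0,0,0,0,0, 171,-225,0,0,0,0,0, 171,-225,0,0,0,0,0, 171,-225,0,0,0,0,0, 171,-225,-60,0,0,0,0]'; python3 -m inch '[0,0,-30,0,0,0,0,0,0,-60,0,0,0,0,0,0,-60,0,0,0,0]'
```

```text
clock: 2.57
eef_pos: [0.3989, 0.2174, 0.2535]
tool_rot: [0.298, 0.955, -0.0, 0.001]
ft_force: [0.1, -0.3, -0.5]
grip_width: -0.0
grasp_force: 0.0
clock: 3.23
eef_pos: [0.5766, -0.008, 0.2197]
tool_rot: [0.297, 0.955, 0.002, 0.011]
ft_force: [3.3, -0.4, 0.8]
grip_width: -0.0
grasp_force: 0.0
clock: 3.48
eef_pos: [0.5625, -0.0032, 0.1449]
tool_rot: [0.294, 0.956, -0.002, -0.006]
ft_force: [-2.1, 0.1, -0.8]
grip_width: 0.0001
grasp_force: 0.0
```

```bash
python3 - <<'E'
from h import *
o=bot.get_obs();print(o["eef_pos"],o["ft_force"])
cs=[]
for n,c in(("side",(215,195)),("top",(200,165))):
    im=bot.camera(n); cs.append(cv2.resize(im[c[1]-60:c[1]+60,c[0]-65:c[0]+65],(390,360)))
cv2.imwrite("pics/c.png",np.hstack(cs))
E
```

```text
[ 0.56249428 -0.00320038  0.14490138] [-2.13979021  0.09254406 -0.75923243]
```

View pics/c.png

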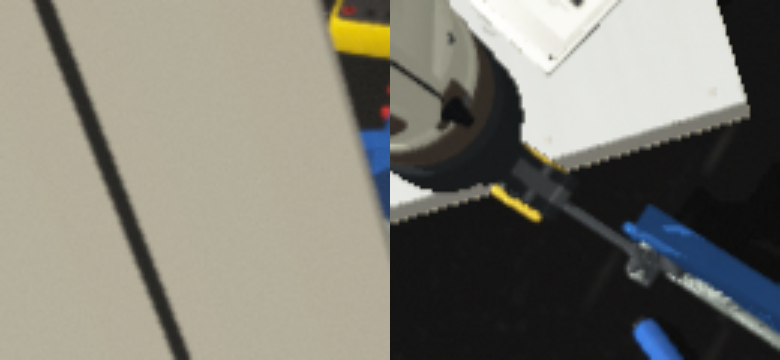

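Top view: the shut fingertips sit over the tab at about crop (541,182), with yellow showing on both sides, so they're centred across. The arm blocks the side view. I'll press slowly, shifted slightly outward.

```bash
python3 -m inch '[3,4,0,0,0,0,0,3,4,-2,0,0,0,0,3,4,-4,0,0,0,0,3,4,-7,0,0,0,0,3,4,-10,0,0,0,0,3,4,-13,0,0,0,0]'; python3 -m inch '[0,0,-3,0,0,0,0,0,0,-6,0,0,0,0,0,0,-9,0,0,0,0]'
```

```text
clock: 4.08
eef_pos: [0.5701, 0.0006, 0.1388]
tool_rot: [0.294, 0.956, 0.0, 0.0]
ft_force: [-0.0, 0.1, -0.1]
grip_width: -0.0001
grasp_force: 0.0
clock: 4.33
eef_pos: [0.57, 0.0007, 0.1293]
tool_rot: [0.294, 0.956, 0.0, -0.0]
ft_force: [0.5, 0.9, 1.0]
grip_width: -0.0
grasp_force: 1.1
```

```bash
python3 -m inch '[0,0,-3,0,0,0,0,0,0,-6,0,0,0,0,0,0,-9,0,0,0,0,0,0,-12,0,0,0,0]'; python3 -m inch '[0,0,-3,0,0,0,0,0,0,-6,0,0,0,0,0,0,-9,0,0,0,0]';python3 -m inch '[0,0,-3,0,0,0,0,0,0,-5,0,0,0,0]'
```

```text
clock: 4.67
eef_pos: [0.5699, 0.0003, 0.1172]
tool_rot: [0.294, 0.956, -0.0, -0.0]
ft_force: [0.4, -0.1, -1.1]
grip_width: -0.0003
grasp_force: 0.0
clock: 4.92
eef_pos: [0.5698, 0.0004, 0.1081]
tool_rot: [0.294, 0.956, -0.0, -0.0]
ft_force: [1.0, -0.3, -0.3]
grip_width: -0.0
grasp_force: 0.0
clock: 5.08
eef_pos: [0.5698, 0.0004, 0.1031]
tool_rot: [0.294, 0.956, -0.0, -0.0]
ft_force: [0.1, -0.0, 0.8]
grip_width: -0.0005
grasp_force: 0.0
```

Force has dropped away, which fits a snap. I'll retreat upward and toward the base, then check the pawl.

```bash
python3 -m inch '[0,0,40,0,0,0,0,0,0,80,0,0,0,0,0,0,120,0,0,0,0,-30,80,120,0,0,0,0,-60,160,120,0,0,0,0,-60,160,120,0,0,0,0,-60,160,120,0,0,0,0,-60,160,120,0,0,0,0]'; python3 - <<'E'
from fit import *
cs=[]
for n,c in(("side",(235,195)),("top",(215,175))):
    im=bot.camera(n); cs.append(cv2.resize(im[c[1]-60:c[1]+60,c[0]-65:c[0]+65],(390,360)))
cv2.imwrite("pics/d.png",np.hstack(cs))
D=detect();r=fit(D);print(r.x.round(4))
for t,X in model(r.x).items():print(t,X.round(4),[(n,(proj(n,X)-uv).round(1)) for n,tt,uv in D if tt==t])
E
```

```text
clock: 5.75
eef_pos: [0.5076, 0.1659, 0.2239]
tool_rot: [0.291, 0.957, 0.001, -0.001]
ft_force: [0.4, -1.6, 0.5]
grip_width: 0.0
grasp_force: 0.0
[ 0.5325 -0.2215 -0.6101 -0.0057  0.1126  0.6491  0.05  ]
hinge_point [ 0.453  -0.1728  0.085 ] [('top', array([0.7, 0.7]))]
pawl_pivot [ 0.5208 -0.0759  0.076 ] [('top', array([ 0.5, -0.8]))]
stand [ 0.5325 -0.2215  0.    ] [('top', array([-1. ,  2.3]))]
grip_top [ 0.3765 -0.2823  0.2002] [('side', array([-2.2,  1.2])), ('top', array([ 1. , -0.8]))]
tab_top [ 0.5638 -0.0145  0.1044] []
```

View pics/d.png

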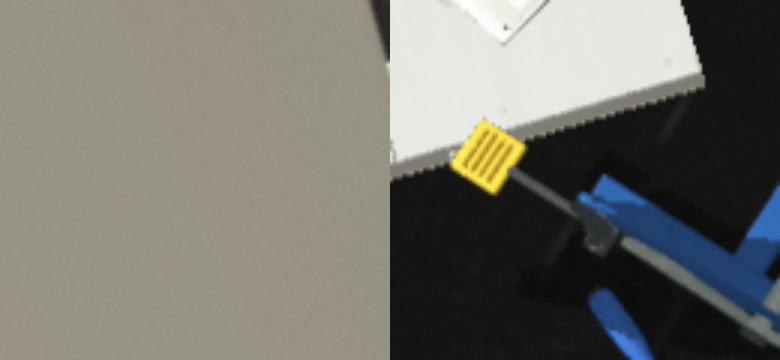

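The tab at full-frame (183,167) has moved a bit, but the arm still hides the side view. I'll move toward the grip by a path on the base side, then recheck the pawl from there.

```bash
python3 -m inch '[-180,-110,90,0,0,0,0,-180,-110,90,0,0,0,0,-180,-110,90,0,0,0,0,-180,-110,90,0,0,0,0,-180,-110,90,0,0,0,0,-180,-110,90,0,0,0,0,-180,-110,90,0,0,0,0,-180,-110,90,0,0,0,0]'; python3 -m inch '[0,-300,0,0,0,0,0,0,-300,0,0,0,0,0,0,-300,0,0,0,0,0,0,-300,0,0,0,0,0,0,-300,0,0,0,0,0,0,-300,0,0,0,0,0,0,-300,0,0,0,0,0,0,-300,0,0,0,0,0]'; python3 - <<'E'
from fit import *
ims=[]
for n,c in(("side",(275,200)),("top",(265,210))):
    im=bot.camera(n); ims.append(cv2.resize(im[c[1]-75:c[1]+75,c[0]-100:c[0]+100],(400,300)))
cv2.imwrite("pics/e.png",np.hstack(ims))
D=detect();r=fit(D);print(r.x.round(4))
for t,X in model(r.x).items():print(t,X.round(4),[(n,(proj(n,X)-uv).round(1)) for n,tt,uv in D if tt==t])
E
```

```text
clock: 7.12
eef_pos: [0.3301, 0.0502, 0.3146]
tool_rot: [0.295, 0.956, 0.001, 0.002]
ft_force: [0.4, -0.3, -1.2]
grip_width: 0.0002
grasp_force: 0.0
clock: 7.78
eef_pos: [0.3308, -0.255, 0.312]
tool_rot: [0.297, 0.955, -0.001, -0.0]
ft_force: [0.2, -0.9, -0.1]
grip_width: 0.0001
grasp_force: 0.0
[ 0.5328 -0.2184 -0.5856 -0.0019  0.1147  0.6152  0.4273]
hinge_point [ 0.4542 -0.1686  0.085 ] [('top', array([-0.9,  1.3]))]
pawl_pivot [ 0.5187 -0.0714  0.076 ] [('top', array([-0.7,  0.7]))]
stand [ 0.5328 -0.2184  0.    ] [('top', array([-1. ,  2.3]))]
grip_top [ 0.3783 -0.2831  0.1956] [('top', array([ 1.1, -2. ]))]
tab_top [ 0.563  -0.0046  0.0748] [('top', array([ 1.8, -3.2]))]
```

View pics/e.png

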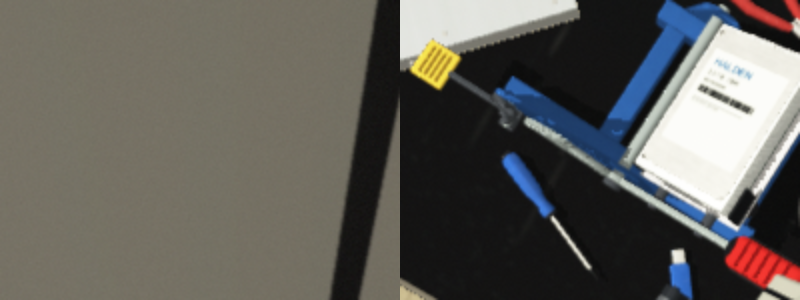

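```bash
python3 - <<'E'
from fit import *
p=np.array([.5352,-.2203,-.6017,-.0043,.1141,.6102,.0735])
for b in(.05,.2,.38): p[6]=b; print(b,proj("top",model(p)["tab_top"]).round(1))
im=bot.camera("top");print([np.round(bot.spot_point("top","tab_top")[0]["uv"],1) for _ in range(3)])
m=bot.silhouettes("top","tab_top")
print([(x["confidence"],x["uv"]) for x in m[:2]])
def cen(i):
    h=cv2.cvtColor(i,cv2.COLOR_BGR2HSV);k=cv2.inRange(h,(20,120,80),(35,255,255));k[:140]=0;k[190:]=0;k[:,:160]=0;k[:,205:]=0
    y,x=np.nonzero(k);return x.mean(),y.mean(),len(x),x.min(),x.max(),y.min(),y.max()
print(cen(cv2.imread("pics/a_top.png")),cen(im))
c=np.array(bot.camera_info("side")["camera_from_world"]);print("side cam pos",-c[:3,:3].T@c[:3,3])
E
```

```text
0.05 [182.2 162. ]
0.2 [182.  162.2]
0.38 [182.8 163.1]
[array([180.4, 164.3]), array([180.4, 164.3]), array([180.4, 164.3])]
[(0.69, [184.7, 169.3]), (0.66, [349.1, 140.4])]
(np.float64(181.29974160206717), np.float64(165.7906976744186), 387, np.int64(169), np.int64(194), np.int64(153), np.int64(178)) (np.float64(182.3463687150838), np.float64(167.14525139664804), 358, np.int64(170), np.int64(195), np.int64(155), np.int64(179))
side cam pos [0.0177428  0.12230083 0.71173309]
```

The colour centroid shift (+1.1,+1.4) and smaller tab area match the free state. I'll swing a bit further to clear the side view and confirm.

```bash
python3 -m inch '[-20,-180,0,0,0,0,0,-20,-180,0,0,0,0,0,-20,-180,0,0,0,0,0,-20,-180,0,0,0,0,0,-20,-180,0,0,0,0,0,-20,-180,0,0,0,0,0]'; python3 - <<'E'
from fit import *
im=bot.camera("side"); cv2.imwrite("pics/f.png",cv2.resize(im[140:260,160:400],(720,360)))
for n in("side","top"):
    bot.camera(n)
    for t in("tab_top","grip_top"): print(n,t,[(x["uv"],x["confidence"]) for x in bot.spot_point(n,t)[:1]])
p=np.array([.5352,-.2203,-.6017,-.0043,.1141,.6102,.0735])
for b in(.05,.38): p[6]=b; print(b,proj("side",model(p)["tab_top"]).round(1))
E
```

```text
clock: 9.23
eef_pos: [0.3091, -0.4329, 0.3123]
tool_rot: [0.296, 0.955, -0.0, -0.0]
ft_force: [0.2, 0.2, 0.1]
grip_width: -0.0001
grasp_force: 0.0
side tab_top [([200.1, 223.2], 0.85)]
side grip_top []
top tab_top [([183.4, 163.5], 0.75)]
top grip_top [([341.8, 270.4], 0.64)]
0.05 [198.8 214.2]
0.38 [198.5 222. ]
```

View pics/f.png

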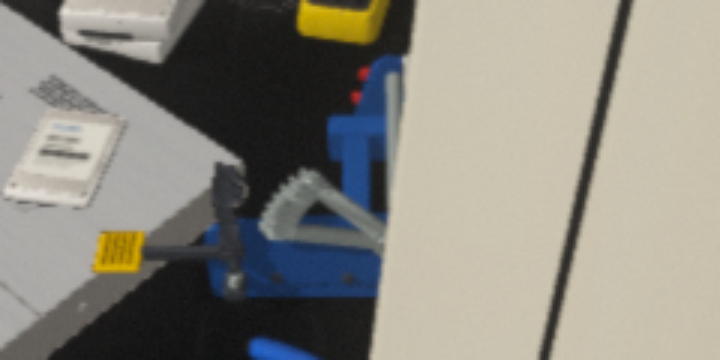

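Side view: tab at full-frame (200,223), tail level, and the toothed end upright and clear of the quadrant, so the pawl is free. Now over the grip.

```bash
python3 -m inch '[68,151,0,0,0,0,0,68,151,0,0,0,0,0,68,151,0,0,0,0,0,68,151,0,0,0,0,0,68,151,-25,0,0,0,0,68,151,-50,0,0,0,0,68,151,-50,0,0,0,0,68,151,-50,0,0,0,0]'; python3 - <<'E'
from h import *
im=bot.camera("top"); cv2.imwrite("pics/g.png",cv2.resize(im[210:310,280:410],(520,400)))
o=bot.get_obs();R=__import__("scipy.spatial.transform",fromlist=["x"]).Rotation.from_quat(o["tool_rot"]).as_matrix()
print(o["eef_pos"],"tip px",proj("top",o["eef_pos"]+R[:,2]*.022),"grip",[x["uv"] for x in bot.spot_point("top","grip_top")])
E
```

```text
clock: 10.25
eef_pos: [0.3774, -0.2771, 0.2633]
tool_rot: [0.293, 0.956, 0.0, -0.001]
ft_force: [0.5, 0.2, 0.1]
grip_width: -0.0003
grasp_force: 0.0
[ 0.37806142 -0.27811844  0.26452616] tip px [342.73925471 269.03755135] grip []
```

View pics/g.png

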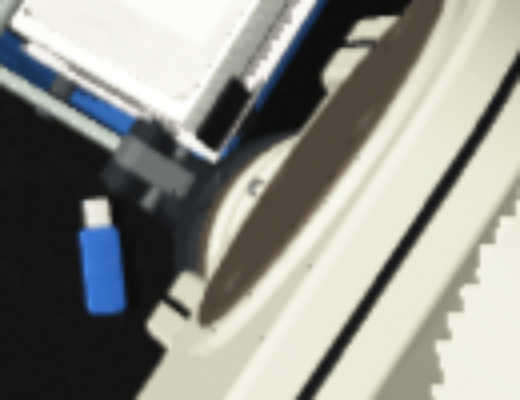

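```bash
python3 - <<'E'
from h import *
c=np.array(bot.camera_info("top")["camera_from_world"]);print("cam",-c[:3,:3].T@c[:3,3])
for e,z in(((.378,-.278),.2645),((.5625,-.0032),.1449)):
    print([proj("top",(*e,z+d)).round(0) for d in(-.022,.0,.05,.1,.15)])
print([ (x["uv"],x["confidence"]) for n in("side","top") for x in bot.spot_point(n,"grip_top")] if bot.camera("side") is not None else 0)
E
```

```text
cam [ 0.40144874 -0.19054853  0.95756452]
[array([343., 269.]), array([345., 270.]), array([349., 271.]), array([355., 272.]), array([362., 274.])]
[array([175., 162.]), array([172., 159.]), array([165., 153.]), array([157., 146.]), array([148., 139.])]
[]
```

Top view: the gripper hides the grip. The grey part at crop (150,165) fits the gripper's inner knuckle, about 50 mm to the +y side and above the tip. The projected tip (343,269) matches the detected grip_top (342,270). Descending gently.

```bash
python3 -m inch '[0,-4,-6,0,0,0,0,0,-4,-12,0,0,0,0,0,-4,-18,0,0,0,0,0,-4,-24,0,0,0,0,0,-4,-28,0,0,0,0]'; python3 -m inch '[0,0,-3,0,0,0,0,0,0,-6,0,0,0,0,0,0,-9,0,0,0,0]'
```

```text
clock: 10.92
eef_pos: [0.3775, -0.2823, 0.2343]
tool_rot: [0.294, 0.956, 0.0, -0.001]
ft_force: [0.2, -0.5, 0.2]
grip_width: -0.0005
grasp_force: 0.0
clock: 11.17
eef_pos: [0.3781, -0.2824, 0.2263]
tool_rot: [0.294, 0.956, 0.0, -0.0]
ft_force: [-0.3, 0.1, -0.8]
grip_width: -0.0001
grasp_force: 0.0
```

```bash
python3 -m inch '[0,0,-3,0,0,0,0,0,0,-6,0,0,0,0]'; python3 -m inch '[-1,-2,-3,0,0,0,0,-2,-4,-6,0,0,0,0,-4,-6,-9,0,0,0,0]'
```

```text
clock: 11.33
eef_pos: [0.3781, -0.2825, 0.2205]
tool_rot: [0.294, 0.956, -0.0, 0.0]
ft_force: [-0.7, 0.0, 0.1]
grip_width: 0.0001
grasp_force: 0.0
clock: 11.58
eef_pos: [0.3746, -0.2881, 0.2118]
tool_rot: [0.294, 0.956, 0.001, 0.001]
ft_force: [2.5, 3.7, 2.0]
grip_width: -0.0
grasp_force: 2.0
```

```bash
python3 -m inch '[-1,-1,-3,0,0,0,0,-2,-2,-6,0,0,0,0]'; python3 - <<'E'
from h import *
cs=[]
for n,c in(("side",(330,190)),("top",(335,255))):
    im=bot.camera(n); cs.append(cv2.resize(im[c[1]-60:c[1]+60,c[0]-65:c[0]+65],(390,360)))
cv2.imwrite("pics/i.png",np.hstack(cs));print(bot.get_obs()["ft_force"])
E
```

```text
clock: 11.75
eef_pos: [0.3725, -0.2911, 0.2059]
tool_rot: [0.294, 0.956, -0.0, 0.001]
ft_force: [1.9, 0.5, 4.0]
grip_width: 0.0002
grasp_force: 2.1
[ 1.02100869 -0.19804679  1.52658118]
```

View pics/i.png

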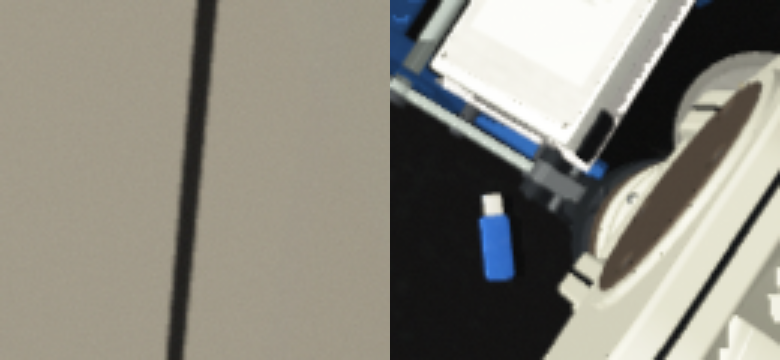

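Top view: the knuckle is beside the drive corner at crop (560,185) but well above it, and only about 4 N is on the fingertip, so it is pushing the grip. I'll follow the arc down at about 4 mm per row.

```bash
python3 -m inch '[-1,-2,-4,0,0,0,0,-3,-4,-8,0,0,0,0,-4,-6,-12,0,0,0,0,-5,-8,-16,0,0,0,0]'; python3 -m inch '[-1,-1,-4,0,0,0,0,-2,-3,-8,0,0,0,0,-3,-4,-12,0,0,0,0,-4,-5,-16,0,0,0,0]'
```

```text
clock: 12.18
eef_pos: [0.3671, -0.2991, 0.1895]
tool_rot: [0.294, 0.956, -0.0, 0.0]
ft_force: [0.9, 0.3, 3.7]
grip_width: -0.0001
grasp_force: 2.0
clock: 12.52
eef_pos: [0.3629, -0.3042, 0.1734]
tool_rot: [0.294, 0.956, -0.001, 0.0]
ft_force: [1.2, -1.0, 4.6]
grip_width: 0.0002
grasp_force: 2.0
```

```bash
python3 -m inch '[-1,-1,-4,0,0,0,0,-1,-2,-8,0,0,0,0,-2,-3,-12,0,0,0,0,-3,-4,-16,0,0,0,0,-3,-5,-20,0,0,0,0,-4,-6,-24,0,0,0,0]'; python3 -m inch '[0,-1,-3,0,0,0,0,-1,-1,-6,0,0,0,0,-1,-1,-9,0,0,0,0,-1,-2,-12,0,0,0,0,-1,-2,-15,0,0,0,0]'
```

```text
clock: 13.02
eef_pos: [0.3588, -0.3095, 0.1491]
tool_rot: [0.294, 0.956, 0.0, -0.0]
ft_force: [0.5, -0.9, 3.1]
grip_width: 0.0
grasp_force: 1.9
clock: 13.43
eef_pos: [0.3575, -0.3114, 0.1342]
tool_rot: [0.294, 0.956, -0.0, -0.001]
ft_force: [-2.2, -2.9, 3.9]
grip_width: -0.0001
grasp_force: 1.9
```

```bash
python3 -m inch '[0,0,-2,0,0,0,0,0,0,-4,0,0,0,0,0,-1,-6,0,0,0,0,0,-1,-8,0,0,0,0,0,-1,-10,0,0,0,0]'; python3 -m inch '[0,0,-1.5,0,0,0,0,0,0,-3,0,0,0,0]'; python3 -m inch '[0,0,-1.5,0,0,0,0,0,0,-3,0,0,0,0]'
```

```text
clock: 13.85
eef_pos: [0.3573, -0.312, 0.1241]
tool_rot: [0.294, 0.956, 0.0, -0.001]
ft_force: [-2.3, -0.8, 4.0]
grip_width: -0.0002
grasp_force: 1.9
clock: 14.02
eef_pos: [0.3576, -0.3122, 0.1213]
tool_rot: [0.294, 0.956, 0.0, -0.001]
ft_force: [-2.7, -1.2, 3.3]
grip_width: -0.0002
grasp_force: 1.8
clock: 14.18
eef_pos: [0.3578, -0.3123, 0.1184]
tool_rot: [0.294, 0.956, 0.0, -0.0]
ft_force: [-3.2, -0.2, 3.1]
grip_width: -0.0001
grasp_force: 1.9
```

```bash
for i in 1 2; do :; done; python3 -m inch '[0,0,-1,0,0,0,0,0,0,-2,0,0,0,0]'; python3 -m inch '[0,0,-1,0,0,0,0,0,0,-1.5,0,0,0,0]'
```

```text
clock: 14.35
eef_pos: [0.3579, -0.3124, 0.1178]
tool_rot: [0.294, 0.956, -0.0, 0.0]
ft_force: [-7.1, 3.6, 20.9]
grip_width: 0.0002
grasp_force: 10.7
clock: 14.52
eef_pos: [0.3579, -0.3124, 0.1178]
tool_rot: [0.294, 0.956, -0.0, 0.0]
ft_force: [-9.4, 5.4, 27.9]
grip_width: 0.0002
grasp_force: 13.8
```

The force rose to 28 N at TCP z = 0.118 (tip 0.096, the flat grip height), so the arm is on its stop. Retreating and checking.

```bash
python3 -m inch '[0,0,3,0,0,0,0,0,0,8,0,0,0,0,0,0,30,0,0,0,0,0,0,70,0,0,0,0,0,0,110,0,0,0,0,0,0,150,0,0,0,0,0,0,180,0,0,0,0,0,-40,180,0,0,0,0]'; python3 -m inch '[-60,-180,0,0,0,0,0,-60,-180,0,0,0,0,0,-60,-180,0,0,0,0,0,-60,-180,0,0,0,0,0,-60,-180,0,0,0,0,0,-60,-180,0,0,0,0,0,-60,-180,0,0,0,0,0,-60,-180,0,0,0,0,0]'; python3 - <<'E'
from fit import *
cs=[]
for n,c in(("side",(285,195)),("top",(285,200))):
    im=bot.camera(n); cs.append(cv2.resize(im[c[1]-90:c[1]+90,c[0]-130:c[0]+130],(400,277)))
cv2.imwrite("pics/j.png",np.hstack(cs))
D=detect();r=fit(D);print(r.x.round(4))
for n,t,uv in D:print(n,t,uv,(proj(n,model(r.x)[t])-uv).round(1))
E
```

```text
clock: 15.18
eef_pos: [0.3611, -0.3503, 0.3033]
tool_rot: [0.291, 0.957, -0.001, 0.006]
ft_force: [1.1, -0.5, 0.8]
grip_width: 0.0
grasp_force: 0.0
clock: 15.85
eef_pos: [0.2985, -0.5319, 0.2944]
tool_rot: [0.294, 0.956, 0.001, -0.0]
ft_force: [0.0, 0.0, -0.3]
grip_width: 0.0002
grasp_force: 0.0
[ 0.5339 -0.2203 -0.6103 -0.0043  0.1128  0.1312  0.3756]
side tab_top [200.9 221.5] [-1.8  0.3]
side grip_top [292.8 213.5] [83.4  0. ]
side hinge_point [291.5 223.9] [-0.6 -1.7]
side pawl_pivot [234.7 223.8] [ 1.6 -0.2]
side stand [290.2 213.6] [-0.2  1.8]
top tab_top [183.7 163. ] [-0.2  0.2]
top grip_top [354.  280.5] [ 0.1 -0.9]
top hinge_point [273.7 222.3] [-2.2  1.3]
top pawl_pivot [217.7 190.4] [ 1.5 -2.6]
top stand [297.3 186.1] [-0.1  0.5]
```

View pics/j.png

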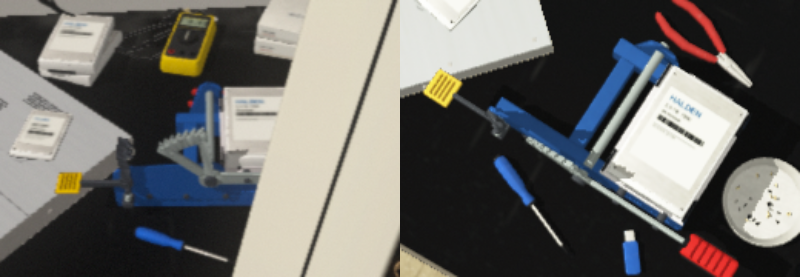

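Side view: the pawl is upright and clear at crop (122,150), and the drive lies flat. Top view: the grip is at crop (710,253), the drive is on board, and the loose things look undisturbed. The side grip_top detection is spurious because the robot arm blocks it. One numeric check, then hand in.

```bash
python3 - <<'E'
from fit import *
p=np.array([.5352,-.2203,-.6017,-.0043,.1141,.0,.38])
for a in(0,.1,.2):p[5]=a;print(a,proj("top",model(p)["grip_top"]).round(1))
bot.camera("top");print(bot.spot_point("top","grip_top")[0]["uv"],bot.get_obs()["ft_force"])
def red(i):
    h=cv2.cvtColor(i,cv2.COLOR_BGR2HSV);k=cv2.inRange(h,(0,150,80),(8,255,255))|cv2.inRange(h,(172,150,80),(180,255,255));k[:240]=0
    y,x=np.nonzero(k);return x.mean(),y.mean()
print(red(bot.camera("top")))
a=cv2.imread("pics/a_top.png");b=bot.camera("top")
for n,(x0,y0,x1,y1) in dict(scr=(210,205,265,275),stick=(295,255,315,292),dish=(372,208,425,272),cut=(320,105,385,168)).items():
    print(n,cv2.absdiff(a,b)[y0:y1,x0:x1].mean().round(1))
E
```

```text
0 [354.4 278.6]
0.1 [355.  278.5]
0.2 [354.6 277.7]
[351.0, 279.8] [-0.22897253  0.69620119 -0.38639393]
(np.float64(356.07296849087896), np.float64(277.4742951907131))
scr 2.9
stick 0.7
dish 19.8
cut 18.4
```

```bash
python3 -c "
from workcell import bot
print(bot.job_done())"
```

```text
the job is handed in; nothing more can be done
None
```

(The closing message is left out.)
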